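Dock the sanding-drum stand and slide its cover plate across

ROBOT

A 6-joint arm with a two-finger parallel gripper is mounted at the origin on a cart in front of the work surface, level with it; the furniture and walls round the work are solid. World frame = base frame: x ahead of the robot, y to its left, z up, the work surface at z = 0. Lengths are in m, angles in rad, forces in N, time in s.
With the tool pointing down it reaches from about 0.3 to 0.875 m from the base axis. Payload 6.4 kg.
Tool frame: the origin (TCP) lies between the finger pads; the fingertips stand 19 mm ahead of it and the grasp point (between the pads) is the TCP; z points along the fingers, y is the direction in which the jaws open and shut (so a half turn about z gives the same grasp; the last joint's range is limited). The gripper opens to 85 mm and grips with 20 to 120 N. Pads are 22 mm wide; open, the fingers measure 114 mm over their backs; the gripper's body (76 mm by 85 mm) begins 54 mm behind the grasp point. The pads swing forward as they close: fully open they stand 13 mm farther back than shut.
Start: joints at [0.933, 0.181, 1.607, -0, 1.354, -0.206], TCP at [0.241, 0.522, 0.25] pointing down, gripper open.
Joint ranges: [-2.99, 2.99], [-0.89, 2.07], [0.3, 2.58], [-1.14, 4.28], [0, 2.63], [-3.12, 3.12]. Speed limits (rad/s): [2.57, 2.57, 3.01, 3.14, 3.14, 3.14].

INTERFACE

Orientations are given as a unit quaternion [w, x, y, z].
In Python, from bench import * gives the robot as it stands.
- The arm moves only by the tool apply_moves, never from a script. Its argument "moves" is a list that holds one entry, the list of rows, each a list of 7 numbers: the shift along the tool's x, y, z in cm, then the turn, a rotation vector about the tool's x, y, z in rad, then the opening, from 0 (shut) to 1 (fully open). A call has 1 to 8 rows; each row is the pose to reach, as a shift and turn from the pose commanded when the call began, along the tool's axes at that moment; what a row does not reach only later rows make up. A row lasts 1/10 s, in which the tool goes at most 50 mm and 8.59 degrees, less where a joint would pass 70% of its speed; a pose out of reach is approached as far as the arm can. A call with a gripper value outside its range is refused whole. The fingers move at their own pace and stop on an object; the grip force is fixed at half the most. Time passes only in rows, so rows that repeat a pose let the fingers close. It gives the time, the measured TCP pose, the force and the opening at its end, in the units of the state.
- get_obs(): the state, without advancing time (a new reading comes with each control period).
- camera(name): name is "side" or "top"; returns the picture (384x512x3 uint8, red, green, blue); there is no depth.
- get_calibration(name): a dict with "vertical_fov" (degrees; the focal length in pixels is half the picture's height over the tangent of half this angle, whatever the lens; pixels are square), "cx", "cy" (the principal point, pixels), "R" (3x3) and "t" (3): a world point X has camera coordinates R X + t. Camera axes: x right, y down, z forward; pixel columns grow to the right and rows downward; lengths in m; the calibration is good to about 2 mm. A picture is of the moment at which its call begins. get_calibration takes no time and is no camera call.
- hand_in(): hands the job in, once; it reports no verdict.
The state is a dict: "time_s": time; "q": joint angles; "dq": joint speeds; "joint_efforts": joint torques, N m; "eef_pos": TCP position; "eef_rot": TCP orientation; "wrist_force": force on the tool from outside, world axes, zero at the start; "torque": the same for the moment, N m; "opening": opening from 0.0 (shut) to 1.0 (fully open).
Only numpy, scipy, OpenCV 4.12 (cv2) and the standard library are available. Lean on these libraries where they do the work, as an engineer would, in place of code of your own. Each camera call takes 0.05 s, during which the arm holds its last target. There are 200 camera calls.

TASK

Put the sanding-drum stand away: push it straight into the bay of the plywood dock until it meets the back rail, then slide the aluminium cover plate along its deck and across the bay until it meets the end stop, so that it lies flat on both sides of the dock over the stand. Leave the cup and the bottle standing nearby where they are.

Things in the scene. Friction and masses are not known exactly. Their poses are not given: they have to be found in the camera images.
- dock: Plywood dock, fixed. Origin on the table in the middle of its bay, z up. Bay 82 mm wide (y -41 to 41 mm), floor = table, open above and to dock -x (robot side); bay walls x -56 to 56 mm, 64 mm high. Lips 60 mm high flare the mouth to about 120 mm at x = -95 mm. Decks, tops 64 mm up, x -56 to 56 mm: parking deck y -41 to -261 mm, short deck y 41 to 90 mm
- bay_back (a point): On the dock: middle of the front face of the low back rail (34 mm high) that closes the bay; at dock x = 66.5 mm, y = 0. Axes as the dock's
- plate_stop (a point): On the dock: foot of the face of the end stop on the short deck, 10 mm high; at dock x = 0, y = 82 mm, 64 mm up. Fences 8 mm high, 100 mm apart inside, run along the front and back edges of both decks and guide the plate. Axes as the dock's
- deck_end (a point): On the dock: middle of the parking deck's outer edge, at deck height (64 mm); at dock x = 0, y = -261 mm. Axes as the dock's
- stand_mid (a point): Centre (half-way up) of the loose stand for sanding drums: clear base, two rows of black drums, two lime foam pads on top (46 to 58 mm up, solid). 131 mm long (own y), 67 wide (own x), 58 high, about 0.2 kg. It starts before the mouth, own y roughly along dock +x; ends 66 mm from this point. Home, this point is at dock x = 0, y about 0, the near end 10 mm out of the bay walls
- plate_mid (a point): Centre of the loose aluminium cover plate, 200 mm long (own y), 90 wide (x), 12 thick (z), about 0.35 kg, too wide to grip across. It starts flat on the parking deck between the fences, length along dock y, up to 26 mm overhanging the outer end. Over twice the bay's width, so it crosses level without tipping. Home, this point is at dock x = 0 (5 mm play), y = -18 mm, 70 mm up
- cup_mid (a point): Centre (half-way up) of the green cup, 59 mm across and 49 mm high, standing loose on the table in front of the parking deck; not to be disturbed
- bottle_mid (a point): Centre (half-way up) of the white glue bottle, 38 x 47 mm and 110 mm high, standing loose on the table left of the dock's mouth; not to be disturbed

How it is judged:
On the way, in this order (a step that is already met when the one before it is completed fails the run):
1. the stand is home in the bay against the back rail (x of stand_mid in the frame of dock between -0.01 and 0.006 m and y of stand_mid in the frame of dock between -0.014 and 0.014 m and angle between the y axis of stand_mid and the x axis of dock, either way round below 0.12 rad and angle between stand_mid's own z axis and vertical below 0.05 rad), for 0.2 s.
2. the plate lies flat across the bay, on both decks, against the end stop (y of plate_mid in the frame of dock between -0.027 and -0.014 m and x of plate_mid in the frame of dock between -0.01 and 0.01 m and z of plate_mid in the frame of dock between 0.067 and 0.073 m and angle between plate_mid's own z axis and vertical below 0.03 rad), for 0.2 s.
At the end, for the whole second after the job is handed in: The stand is upright in the bay, within 10 mm of the back rail, 14 mm of the middle line and 0.12 rad of straight; the plate lies flat (0.03 rad) on both decks, its edge within 9 mm of the end stop, its centre within 10 mm of the decks' middle line; both are at rest (all of step 1 and all of step 2 and linear speed of each of plate, stand below 0.01 m/s); the robot touches nothing.
It fails at once if the cup was moved more than 25 mm (distance of cup_mid from where it was at the start of the episode above 0.025 m).
It fails at once if the bottle was moved more than 25 mm (distance of bottle_mid from where it was at the start of the episode above 0.025 m).
It also fails if it takes over 64 s, if anything falls off the work surface, if the arm or the gripper's body presses on something with over 40 N, if the wrist force passes 120 N, or if a joint passes its speed limit or range.

## Working session

There is one attempt and no reset: what is moved stays moved. The work goes in short steps, Python scripts to look and compute and a tool call to move; the robot and the scene stay as the last step left them, time stands still between calls to the robot, and variables do not carry over. Pictures are saved under pics/ and viewed, about 8 in all and at most 12, crops included, and the job is handed in when it is done.

Besides the shell and the picture viewer there is one more tool, called after "Call:" as name([rows], argument=value, ...), one row to a line, values as JSON. apply_moves: Moves the arm, as the interface text tells. Its arguments: {"type":"object","properties":{"moves":{"type":"array","items":{"type":"array","items":{"type":"array","items":{"type":"number"}}}}},"required":["moves"]}

```bash
ls; mkdir -p pics; python3 - <<'E'
from bench import *
import cv2
for n in("top","side"):
    im=camera(n); cv2.imwrite(f"pics/{n}0.png",im[:,:,::-1]); c=get_calibration(n); print(n,c)
print(get_obs())
E
```

```text
pics
top {'vertical_fov': 48.6125584738153, 'cx': 252.9359355177211, 'cy': 193.46317300759952, 'R': array([[-0.00664318, -0.99990093, -0.01240983],
       [-0.98692383,  0.00855465, -0.16096014],
       [ 0.16105036,  0.01117827, -0.98688289]]), 't': array([0.11768254, 0.55895314, 0.94472862])}
side {'vertical_fov': 50.62955760880971, 'cx': 249.21712947074715, 'cy': 185.92911253741124, 'R': array([[ 9.46630541e-01, -3.22320535e-01,  3.02141584e-04],
       [-2.11805956e-01, -6.22763791e-01, -7.53195525e-01],
       [ 2.42958547e-01,  7.12933892e-01, -6.57796633e-01]]), 't': array([-0.5053783 ,  0.24103129,  0.89684548])}
{'time_s': 0.1, 'q': array([ 9.32705363e-01,  1.81464876e-01,  1.60793159e+00, -7.94040351e-07,
        1.35378724e+00, -2.06344638e-01]), 'dq': array([-0.00047315,  0.00063123, -0.00295014,  0.00059098, -0.00029608,
        0.00038419]), 'joint_efforts': array([ 8.33164449e-04, -4.45879304e+01, -3.52237022e+01, -3.09784937e-04,
        4.15561357e-03,  2.61914215e-05]), 'eef_pos': array([0.24033197, 0.52184305, 0.24946387]), 'eef_rot': array([-3.25641440e-04,  2.14200255e-01,  9.76789444e-01, -7.25825451e-04]), 'wrist_force': array([-0.40554358,  0.31353295, -0.04511647]), 'torque': array([ 0.06789058, -0.00565867, -0.02239056]), 'opening': 0.9978426275631533}
```

View pics/top0.png

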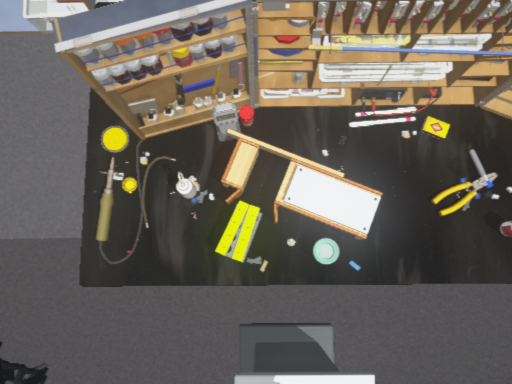

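View pics/side0.png

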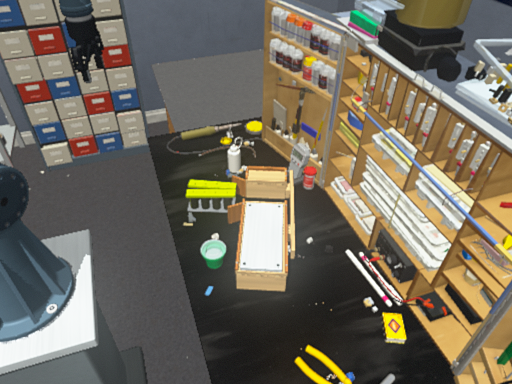

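```bash
cat > h.py <<'E'
from bench import *
import cv2, numpy as np
from scipy.spatial.transform import Rotation as Ro
def ray(n,uv,z):
    c=get_calibration(n); f=192/np.tan(np.radians(c["vertical_fov"]/2))
    R=c["R"];o=-R.T@c["t"]; uv=np.atleast_2d(np.float64(uv))
    d=np.c_[(uv[:,0]-c["cx"])/f,(uv[:,1]-c["cy"])/f,np.ones(len(uv))]@R
    return o+d*((z-o[2])/d[:,2])[:,None]
def proj(n,X):
    c=get_calibration(n); f=192/np.tan(np.radians(c["vertical_fov"]/2))
    p=np.atleast_2d(X)@c["R"].T+c["t"]; return p[:,:2]/p[:,2:]*f+[c["cx"],c["cy"]]
def rect(n,m,z,roi):
    k=np.zeros_like(m);u0,u1,v0,v1=roi;k[v0:v1,u0:u1]=m[v0:v1,u0:u1]
    p=ray(n,np.argwhere(k)[:,::-1],z)[:,:2]
    r=cv2.minAreaRect(np.float32(p*1000)); return len(p),r,cv2.boxPoints(r).round(1).tolist(),p.mean(0)
def hsv(im): return cv2.cvtColor(im,cv2.COLOR_RGB2HSV)
E
python3 - <<'E'
from h import *
im=cv2.imread("pics/top0.png")[:,:,::-1].copy(); h=hsv(im)
lime=cv2.inRange(h,(25,150,120),(40,255,255)); white=cv2.inRange(h,(0,0,190),(179,40,255)); green=cv2.inRange(h,(60,50,80),(90,255,255))
print("lime",rect("top",lime,.058,(205,275,190,275)))
print("plate",rect("top",white,.076,(270,390,155,240)))
print("cup",rect("top",green,.049,(300,350,230,275)))
print("bottle",rect("top",white,.1,(170,205,170,205)))
c=cv2.resize(im[115:280,165:395],None,fx=3.4,fy=3.4,interpolation=cv2.INTER_CUBIC); cv2.imwrite("pics/c0.png",c[:,:,::-1])
E
```

```text
lime (1256, ((474.8589172363281, 148.1232452392578), (64.98426818847656, 130.57293701171875), 68.814697265625), [[402.20001220703125, 141.39999389648438], [524.0, 94.19999694824219], [547.5, 154.8000030517578], [425.70001220703125, 202.0]], array([0.47404327, 0.1471226 ]))
plate (3546, ((548.1560668945312, -63.44447326660156), (189.4138641357422, 214.2377471923828), 8.980002403259277), [[437.8999938964844, 27.600000381469727], [471.29998779296875, -184.0], [658.4000244140625, -154.5], [625.0, 57.099998474121094]], array([ 0.54092814, -0.06429327]))
cup (228, ((426.25433349609375, -49.49727249145508), (54.056121826171875, 54.07170867919922), 61.884376525878906), [[389.70001220703125, -60.599998474121094], [437.3999938964844, -86.0999984741211], [462.79998779296875, -38.400001525878906], [415.1000061035156, -12.899999618530273]], array([ 0.42645182, -0.05098845]))
bottle (230, ((572.7915649414062, 257.5198669433594), (49.391517639160156, 42.26652145385742), 81.91687774658203), [[548.4000244140625, 236.0], [590.2000122070312, 230.10000610351562], [597.2000122070312, 279.0], [555.2999877929688, 284.8999938964844]], array([0.57227342, 0.26344442]))
```

View pics/c0.png

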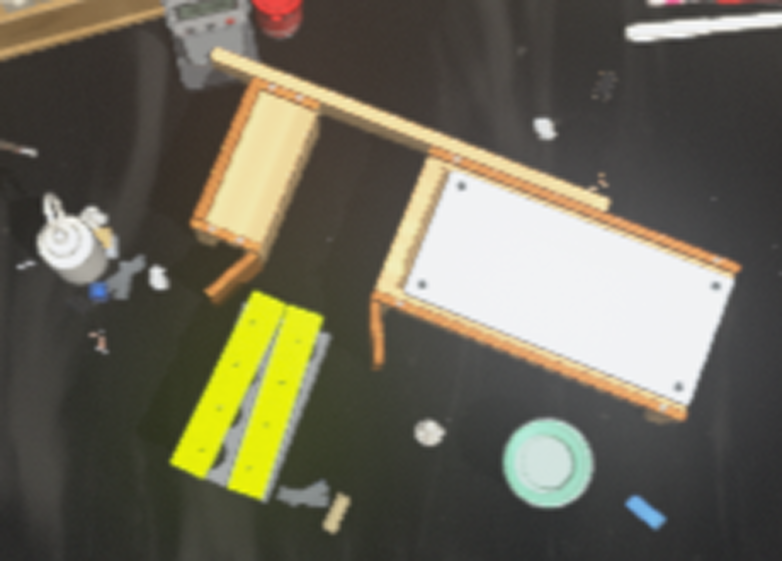

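```bash
python3 - <<'E'
from h import *
g=lambda *p: np.float64(p)/3.4+[165,115]
w=lambda p,z: ray("top",p,z)[:,:2]*1000
ang=lambda a: np.degrees(np.arctan2(*(a[1]-a[0])[::-1]))
bw=w(g((376,297),(432,155)),.064); sw=w(g((262,247),(318,118)),.064)
ff=w(g((376,300),(686,415)),.072); bf=w(g((432,150),(740,265)),.072)
pl=w(g((447,170),(737,275),(686,405),(404,290)),.076)
for n,a in zip("bw sw ff bf".split(),(bw,sw,ff,bf)): print(n,a.round(1).tolist(),ang(a))
print("plate",pl.round(1).tolist(),pl.mean(0),ang(pl[[3,0]]),ang(pl[[2,1]]),ang(pl[[1,0]]),ang(pl[[2,3]]))
print("rail front top", w(g((318,105),(432,150)),.034))
print("lips",w(g((210,298),(378,367)),.06))
E
```

```text
bw [[535.9, 61.7], [633.2, 22.1]] -22.14119236857593
sw [[570.6, 138.1], [659.9, 99.5]] -23.354515643519605
ff [[532.8, 62.1], [455.2, -139.4]] -111.06851399679103
bf [[634.7, 22.7], [554.3, -180.1]] -111.63873273673565
plate [[619.9, 13.3], [546.9, -176.6], [461.4, -138.7], [538.8, 43.6]] [541.74578272 -64.58274043] -20.494485933862038 -23.893609306103354 68.98653719395203 67.0187901877266
rail front top [[677.51076597  99.33031445]
 [644.08418384  19.56165327]]
lips [[536.75744502 173.34606575]
 [489.29977942  60.93735434]]
```

```bash
cat >> h.py <<'E'
A=np.radians(-21.7); EX=np.array([np.cos(A),np.sin(A)]); EY=np.array([-EX[1],EX[0]]); O=np.array([599.7,80.4])
def d2w(x,y): return O+x*EX+y*EY          # mm
def w2d(p): p=np.asarray(p)[:2]-O; return np.array([p@EX,p@EY])
def state():
    s=get_obs(); q=s["eef_rot"]; R=Ro.from_quat([q[1],q[2],q[3],q[0]]).as_matrix()
    print("t",s["time_s"],"dock",w2d(s["eef_pos"]*1000).round(1),"z",round(s["eef_pos"][2]*1000,1),"F",s["wrist_force"].round(1),"op",round(s["opening"],2)); return s["eef_pos"]*1000,R
def mv(x,y,z,yaw=np.pi/2):
    """dock mm, yaw of tool y in dock frame -> shift cm, rotvec (tool down)"""
    p,R=state(); a=A+yaw; Y=np.array([np.cos(a),np.sin(a),0]); Z=np.array([0,0,-1.]); T=np.c_[np.cross(Y,Z),Y,Z]
    print("shift cm",(R.T@(np.r_[d2w(x,y),z]-p)/10).round(2),"rot",Ro.from_matrix(R.T@T).as_rotvec().round(3))
E
python3 - <<'E'
from h import *
print(w2d((474.9,148.1)),w2d((435.8,163.3)))
mv(*w2d((435.8,163.3)),150); mv(*w2d((435.8,163.3)),44)
E
```

```text
[-140.98760039   16.75787979] [-182.93683465   16.42359666]
t 0.1 dock [-497.1  277.3] z 249.5 F [-0.4  0.3 -0. ] op 1.0
shift cm [-32.76 -24.37   9.97] rot [-0.002 -0.    -0.053]
t 0.1 dock [-497.1  277.3] z 249.5 F [-0.4  0.3 -0. ] op 1.0
shift cm [-32.76 -24.35  20.57] rot [-0.002 -0.    -0.053]
```

Call:
apply_moves([
  [[-32.8,-24.4,10,0,0,-0.053,1],[-32.8,-24.4,10,0,0,-0.053,1],[-32.8,-24.4,10,0,0,-0.053,1],[-32.8,-24.4,10,0,0,-0.053,1],[-32.8,-24.4,10,0,0,-0.053,1],[-32.8,-24.4,10,0,0,-0.053,1],[-32.8,-24.4,10,0,0,-0.053,1],[-32.8,-24.4,10,0,0,-0.053,1]],
])

```text
time_s: 0.9
eef_pos: [0.4271, 0.1793, 0.1548]
eef_rot: [0.0, 0.188, 0.982, 0.0]
wrist_force: [0.6, 1.0, 0.8]
opening: 0.998
```

Call:
apply_moves([
  [[0,0,0,0,0,0,1],[0,0,0,0,0,0,1]],
])

```text
time_s: 1.1
eef_pos: [0.4266, 0.1801, 0.1547]
eef_rot: [-0.001, 0.19, 0.982, -0.0]
wrist_force: [1.0, -0.2, 0.1]
opening: 1.0
```

```bash
python3 - <<'E'
from h import *
mv(-183,16.4,44)
E
```

```text
t 1.1 dock [-197.7   28.7] z 154.7 F [ 1.  -0.2  0.1] op 1.0
shift cm [-1.49 -1.22 11.07] rot [-0.001 -0.002 -0.004]
```

Call:
apply_moves([
  [[-1.5,-1.2,4,0,0,0,1],[-1.5,-1.2,8,0,0,0,1],[-1.5,-1.2,11,0,0,0,1],[-1.5,-1.2,11,0,0,0,1],[-1.5,-1.2,11,0,0,0,1]],
])

```text
time_s: 1.6
eef_pos: [0.4357, 0.1657, 0.0456]
eef_rot: [-0.0, 0.187, 0.982, -0.0]
wrist_force: [1.1, 0.2, 0.7]
opening: 0.999
```

```bash
python3 - <<'E'
from h import *
state()
a=camera("top")[150:280,180:340]; b=camera("side")[150:280,150:310]
cv2.imwrite("pics/c1.png",cv2.resize(np.hstack([a,b]),None,fx=2.5,fy=2.5,interpolation=cv2.INTER_CUBIC)[:,:,::-1])
E
```

```text
t 1.6 dock [-183.9   18.6] z 45.6 F [1.1 0.2 0.7] op 1.0
```

View pics/c1.png

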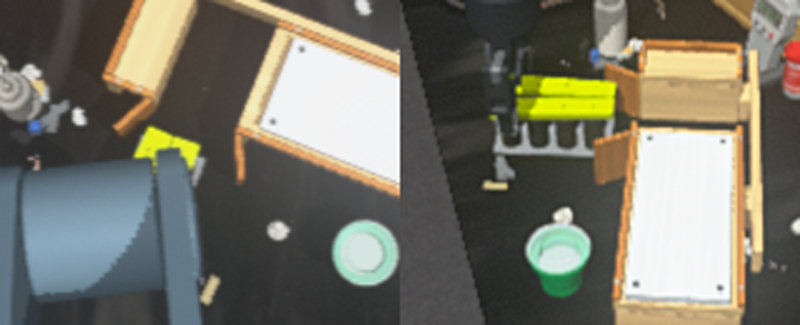

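Top half: fingers straddle the stand's near end (arm hides it, lime pads at ~(170,145)); side half: gripper at the stand's near end (~(505,95)), cup and bottle clear. Close.

Call:
apply_moves([
  [[0,0,0,0,0,0,0.5],[0,0,0,0,0,0,0.5],[0,0,0,0,0,0,0.5],[0,0,0,0,0,0,0.5],[0,0,0,0,0,0,0.5],[0,0,0,0,0,0,0.5]],
])

```text
time_s: 2.3
eef_pos: [0.4374, 0.1647, 0.0475]
eef_rot: [0.001, 0.188, 0.982, 0.0]
wrist_force: [-5.5, -1.7, 13.3]
opening: 0.739
```

```bash
python3 - <<'E'
from h import *
mv(-183,0,47); mv(-85,0,47)
E
```

```text
t 2.3 dock [-182.    18.3] z 47.5 F [-5.5 -1.7 13.3] op 0.74
shift cm [ 0.1  -1.83  0.05] rot [ 0.001  0.002 -0.   ]
t 2.3 dock [-182.    18.3] z 47.5 F [-5.5 -1.7 13.3] op 0.74
shift cm [-9.7  -1.83  0.07] rot [ 0.001  0.002 -0.   ]
```

Call:
apply_moves([
  [[0,0,-0.5,0,0,0,0.5],[0.5,-0.9,-0.5,0,0,0,0.5],[0.5,-1.8,-0.5,0,0,0,0.5],[0,-1.8,-0.5,0,0,0,0.5],[-1.5,-1.8,-0.5,0,0,0,0.5],[-3,-1.8,-0.5,0,0,0,0.5],[-4,-1.8,-0.5,0,0,0,0.5],[-4,-1.8,-0.5,0,0,0,0.5]],
])

```text
time_s: 3.1
eef_pos: [0.4696, 0.1323, 0.0506]
eef_rot: [0.001, 0.189, 0.982, 0.0]
wrist_force: [1.6, 1.7, -2.3]
opening: 0.739
```

```bash
python3 - <<'E'
from h import *
mv(-85,0,47)
im=camera("top");lime=cv2.inRange(hsv(im),(25,150,120),(40,255,255))
print(rect("top",lime,.06,(205,275,130,275)))
cv2.imwrite("pics/c2.png",cv2.resize(np.hstack([im[130:260,190:330],camera("side")[150:280,160:300]]),None,fx=2.8,fy=2.8,interpolation=cv2.INTER_CUBIC)[:,:,::-1])
E
```

```text
t 3.1 dock [-1.4e+02  1.0e-01] z 50.6 F [ 1.6  1.7 -2.3] op 0.74
shift cm [-5.5  -0.01  0.37] rot [ 0.001  0.003 -0.001]
(71, ((566.71337890625, 102.68904876708984), (29.89310646057129, 16.342788696289062), 89.5025634765625), [[558.4000244140625, 87.80000305175781], [574.7999877929688, 87.69999694824219], [575.0, 117.5999984741211], [558.7000122070312, 117.69999694824219]], array([0.56552039, 0.10449436]))
```

View pics/c2.png

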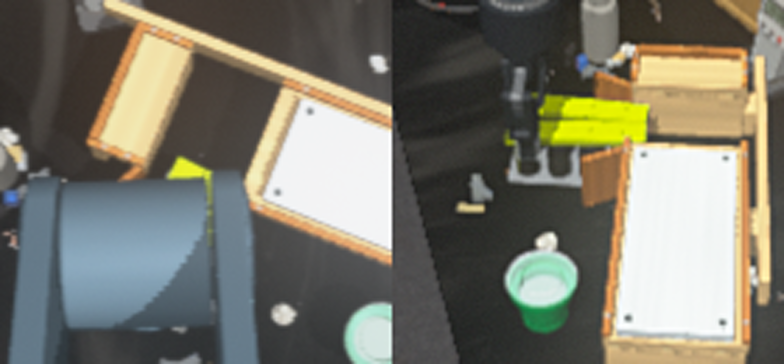

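The stand is held, straight and centred, its nose between the lips at the bay entrance. Continue.

Call:
apply_moves([
  [[-1,0,0,0,0,0,0.5],[-2,0,0,0,0,0,0.5],[-3,0,0,0,0,0,0.5],[-4,0,0,0,0,0,0.5],[-5,0,0,0,0,0,0.5],[-5,0,0,0,0,0,0.5],[-5,0,0.2,0,0,0,0.5],[-5,0,0.3,0,0,0,0.5]],
])

```text
time_s: 4.0
eef_pos: [0.5135, 0.1141, 0.0476]
eef_rot: [0.0, 0.188, 0.982, -0.0]
wrist_force: [-3.2, -1.2, 10.1]
opening: 0.734
```

```bash
python3 - <<'E'
from h import *
state()
E
```

```text
t 4.0 dock [-92.6  -0.6] z 47.6 F [-3.2 -1.2 10.1] op 0.73
```

Call:
apply_moves([
  [[0,0,0,0,0,0,0.86],[0,0,0,0,0,0,0.86],[0,0,0,0,0,0,0.86],[0,0,-4,0,0,0,0.86],[0,0,-7,0,0,0,0.86],[4,0,-7,0,0,0,0.4],[6.5,0,-7,0,0,0,0.4],[6.5,0,-7,0,0,0,0.4]],
])

```text
time_s: 4.8
eef_pos: [0.4495, 0.1395, 0.1168]
eef_rot: [-0.001, 0.187, 0.982, -0.0]
wrist_force: [-0.9, -0.2, -0.6]
opening: 0.402
```

```bash
python3 - <<'E'
from h import *
mv(-160,0,40)
im=camera("top");lime=cv2.inRange(hsv(im),(25,150,120),(40,255,255))
print(rect("top",lime,.058,(205,275,130,275)))
E
```

```text
t 4.8 dock [-161.4   -0.6] z 116.8 F [-0.9 -0.2 -0.6] op 0.4
shift cm [-0.16  0.07  7.68] rot [-0.001 -0.002  0.002]
(516, ((573.3663940429688, 88.00137329101562), (54.781700134277344, 79.11514282226562), 63.424842834472656), [[525.7000122070312, 81.19999694824219], [596.5, 45.79999923706055], [621.0, 94.80000305175781], [550.2000122070312, 130.1999969482422]], array([0.57993672, 0.09140789]))
```

Call:
apply_moves([
  [[0,0.1,4,0,0,0,0.4],[0,0.1,7.7,0,0,0,0.4],[0,0.1,7.7,0,0,0,0.4],[-1.5,0.1,7.7,0,0,0,0.4],[-3,0.1,7.7,0,0,0,0.4],[-4,0.1,7.7,0,0,0,0.4],[-5,0.1,7.7,0,0,0,0.4],[-6,0.1,7.7,0,0,0,0.4]],
])

```text
time_s: 5.65
eef_pos: [0.5102, 0.1169, 0.0413]
eef_rot: [0.001, 0.188, 0.982, 0.0]
wrist_force: [-2.7, 1.7, 1.6]
opening: 0.399
```

Call:
apply_moves([
  [[-0.5,0,0,0,0,0,0.4],[-1,0,0,0,0,0,0.4],[-1.4,0,0,0,0,0,0.4],[-1.4,0,0,0,0,0,0.4]],
])

```text
time_s: 6.05
eef_pos: [0.5225, 0.1118, 0.0403]
eef_rot: [0.0, 0.188, 0.982, -0.0]
wrist_force: [-0.7, 0.3, -0.7]
opening: 0.401
```

```bash
python3 - <<'E'
from h import *
state()
E
```

```text
t 6.05 dock [-83.4   0.7] z 40.3 F [-0.7  0.3 -0.7] op 0.4
```

Call:
apply_moves([
  [[-0.3,0,0,0,0,0,0.4],[-0.6,0,0,0,0,0,0.4],[-0.6,0,0,0,0,0,0.4]],
])

```text
time_s: 6.35
eef_pos: [0.5279, 0.1097, 0.0402]
eef_rot: [0.0, 0.188, 0.982, -0.0]
wrist_force: [-0.4, 0.5, 0.2]
opening: 0.401
```

Call:
apply_moves([
  [[-0.2,0,0,0,0,0,0.4],[-0.4,0,0,0,0,0,0.4],[-0.4,0,0,0,0,0,0.4]],
])

```text
time_s: 6.65
eef_pos: [0.5316, 0.1082, 0.0403]
eef_rot: [0.0, 0.188, 0.982, -0.0]
wrist_force: [0.2, -0.1, -0.1]
opening: 0.399
```

Call:
apply_moves([
  [[-0.2,0,0,0,0,0,0.4],[-0.4,0,0,0,0,0,0.4]],
])

```text
time_s: 6.85
eef_pos: [0.535, 0.1069, 0.0402]
eef_rot: [-0.0, 0.188, 0.982, -0.0]
wrist_force: [-0.5, 2.0, 1.0]
opening: 0.402
```

```bash
python3 - <<'E'
from h import *
state()
im=camera("top");s=camera("side")
for n,i in(("top",im),("side",s)):
    l=cv2.inRange(hsv(i),(25,150,120),(40,255,255)); l[:,:180]=0; l[:130]=0;l[280:]=0; l[:,300:]=0
    p=ray(n,np.argwhere(l)[:,::-1],.058)[:,:2]*1000-O; d=np.c_[p@EX,p@EY]; print(n,len(d),np.percentile(d,[0.5,99.5],axis=0).round(1).tolist())
cv2.imwrite("pics/c3.png",cv2.resize(np.hstack([im[120:250,190:330],s[140:270,180:320]]),None,fx=2.8,fy=2.8,interpolation=cv2.INTER_CUBIC)[:,:,::-1])
E
```

```text
t 6.85 dock [-69.9   0.7] z 40.2 F [-0.5  2.   1. ] op 0.4
top 109 [[46.7, -17.9], [67.6, 23.8]]
side 710 [[-54.3, -28.5], [89.5, 299.5]]
```

View pics/c3.png

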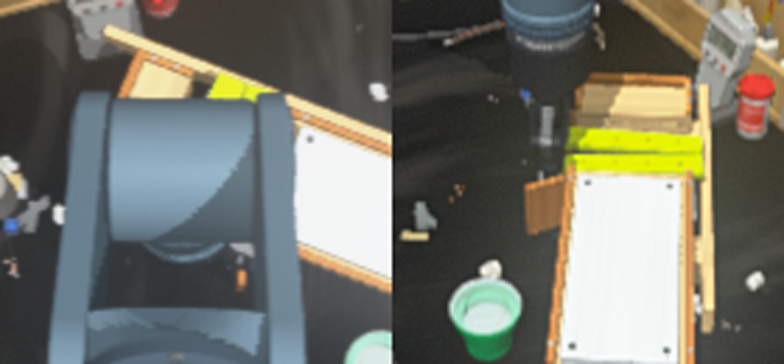

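The stand now nearly fills the bay; its far end is at dock x≈67, about at the rail. Nudge for contact.

Call:
apply_moves([
  [[-0.2,0,0,0,0,0,0.4],[-0.3,0,0,0,0,0,0.4]],
])

```text
time_s: 7.15
eef_pos: [0.5378, 0.1058, 0.0402]
eef_rot: [-0.0, 0.188, 0.982, 0.0]
wrist_force: [-3.3, 2.1, 0.3]
opening: 0.405
```

Call:
apply_moves([
  [[-0.1,0,0,0,0,0,0.4],[-0.2,0,0,0,0,0,0.4]],
])

```text
time_s: 7.35
eef_pos: [0.5379, 0.1057, 0.0401]
eef_rot: [-0.002, 0.188, 0.982, 0.0]
wrist_force: [-11.5, 4.2, 9.6]
opening: 0.397
```

Call:
apply_moves([
  [[1,0,0,0,0,0,0.4],[3,0,0,0,0,0,0.4],[5,0,-3,0,0,0,0.4],[7,0,-7,0,0,0,0.4],[9,0,-10,0,0,0,0.4],[12,0,-10,0,0,0,0.4],[15,0,-10,0,0,0,0.4],[15,0,-10,0,0,0,0.4]],
])

```text
time_s: 8.15
eef_pos: [0.3971, 0.1614, 0.14]
eef_rot: [-0.0, 0.187, 0.982, -0.0]
wrist_force: [0.6, 0.7, -0.4]
opening: 0.398
```

```bash
python3 - <<'E'
from h import *
print(get_obs()["q"].round(2))
im=camera("top");cv2.imwrite("pics/t4.png",im[:,:,::-1])
l=cv2.inRange(hsv(im),(25,150,120),(40,255,255)); n,r,b,c=rect("top",l,.058,(205,300,130,275)); print(n,r,w2d(r[0]))
h=hsv(im); white=cv2.inRange(h,(0,0,190),(179,40,255)); white[:155]=0;white[240:]=0;white[:,:270]=0
_,lab,st,cc=cv2.connectedComponentsWithStats(white); k=1+st[1:,4].argmax(); n,r,b,c=rect("top",np.uint8(lab==k),.076,(270,390,155,240)); print("plate",n,r,w2d(r[0]))
mv(0,-290,140,0)
cv2.imwrite("pics/c4.png",cv2.resize(im[115:280,165:395],None,fx=3.4,fy=3.4,interpolation=cv2.INTER_CUBIC)[:,:,::-1])
E
```

```text
[ 0.11 -0.01  2.06  0.    1.1  -1.09]
1150 ((606.896728515625, 78.6001205444336), (63.897640228271484, 128.86419677734375), 69.14739990234375) [7.35221446 0.9886404 ]
plate 3544 ((541.5873413085938, -63.79784393310547), (200.21530151367188, 90.57592010498047), 67.46717071533203) [  -0.67767881 -155.46588065]
t 8.2 dock [-216.2    0.7] z 140.4 F [ 0.6 -0.5  1.7] op 0.4
shift cm [-21.57 -29.11   0.05] rot [1.000e-03 1.000e-03 1.572e+00]
```

View pics/c4.png

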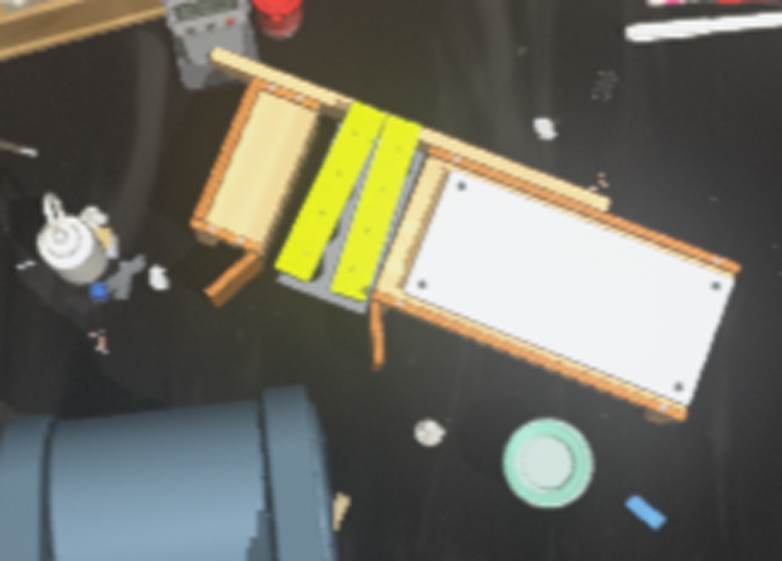

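```bash
python3 - <<'E'
from h import *
s=camera("side");t=cv2.imread("pics/t4.png")[:,:,::-1]
cv2.imwrite("pics/s4.png",s[:,:,::-1])
cv2.imwrite("pics/c5.png",np.hstack([cv2.resize(t[140:210,240:300],(390,455),interpolation=cv2.INTER_CUBIC),cv2.resize(s[160:230,225:285],(390,455),interpolation=cv2.INTER_CUBIC)])[:,:,::-1])
E
```

```text
(no output)
```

View pics/c5.png

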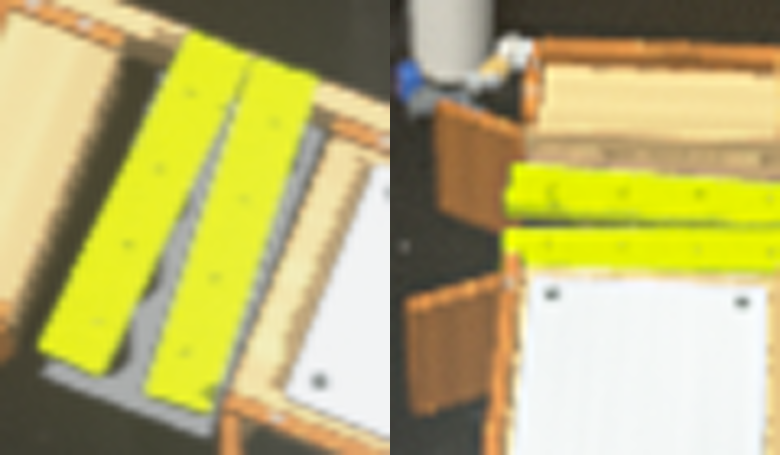

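```bash
python3 - <<'E'
from h import *
def tri(a,b):
    P=[]
    for n in("top","side"):
        c=get_calibration(n); f=192/np.tan(np.radians(c["vertical_fov"]/2)); K=np.array([[f,0,c["cx"]],[0,f,c["cy"]],[0,0,1]]); P.append(K@np.c_[c["R"],c["t"]])
    X=cv2.triangulatePoints(P[0],P[1],np.float64(a).reshape(2,1),np.float64(b).reshape(2,1)); return (X[:3]/X[3]).ravel()*1000
T=lambda x,y:(240+x/6.5,140+y/6.5); S=lambda x,y:(225+(x-390)/6.5,160+y/6.5)
for a,b in((T(37,350),S(510,165)),(T(145,392),S(503,230))):
    X=tri(a,b); print(w2d(X).round(1),X[2].round(1))
for p in (T(40,372),T(210,437)): print("base near",w2d(ray("top",p,0.0)[0]*1000), w2d(ray("top",p,0.008)[0]*1000))
# far end in side and near end, via plane
s=cv2.imread("pics/s4.png")[:,:,::-1]; l=cv2.inRange(hsv(s),(25,150,120),(40,255,255)); l[:, :200]=0;l[:,330:]=0;l[:140]=0;l[240:]=0
p=np.argwhere(l)[:,::-1]; print(p.min(0),p.max(0)); cn=max(cv2.findContours(l,0,1)[0],key=cv2.contourArea)
print(cv2.approxPolyDP(cn,2,True).reshape(-1,2).tolist())
print("expected corners side/top for x=0:")
for x,y in((-65.5,33),(-65.5,-33),(65.5,33),(65.5,-33)):
    X=np.r_[d2w(x,y),58]/1000; print(x,y,proj("top",X).round(1),proj("side",X).round(1))
E
```

```text
[-55.7  30.8] 56.8
[-56.  -10.3] 58.1
base near [-57.10240573  31.21552878] [-58.16746171  30.55462202]
base near [-56.98365252 -36.9362117 ] [-58.04963648 -37.06456136]
[221 140] [313 203]
[[243, 185], [243, 193], [259, 194], [242, 195], [245, 200], [286, 200], [291, 203], [291, 189]]
expected corners side/top for x=0:
-65.5 33 [[243.4 196.5]] [[239.  184.6]]
-65.5 -33 [[270.2 206.8]] [[237.2 201.4]]
65.5 33 [[263.9 145. ]] [[288.  186.2]]
65.5 -33 [[290.3 154.9]] [[288.5 203.2]]
```

```bash
cat >> h.py <<'E'
A=np.radians(-22.4); EX=np.array([np.cos(A),np.sin(A)]); EY=np.array([-EX[1],EX[0]]); O=np.array([601.0,79.8])
E
python3 - <<'E'
from h import *
mv(0,-295,160,0)
E
```

```text
t 8.25 dock [-216.3   -1.7] z 140.6 F [ 0.6 -0.1 -0.6] op 0.4
shift cm [-21.25 -29.61  -1.92] rot [2.000e-03 1.000e-03 1.584e+00]
```

The stand measures flat and straight, stopped against the rail (my dock origin carries a few mm of error along x). Now go to the outer end of the plate.

Call:
apply_moves([
  [[-21.3,-29.6,-2,0,0,1.584,0.4],[-21.3,-29.6,-2,0,0,1.584,0.4],[-21.3,-29.6,-2,0,0,1.584,0.4],[-21.3,-29.6,-2,0,0,1.584,0.4],[-21.3,-29.6,-2,0,0,1.584,0.4],[-21.3,-29.6,-2,0,0,1.584,0.4],[-21.3,-29.6,-2,0,0,1.584,0.4],[-21.3,-29.6,-2,0,0,1.584,0.4]],
])

```text
time_s: 9.05
eef_pos: [0.4903, -0.1997, 0.1609]
eef_rot: [0.002, 0.714, 0.7, -0.0]
wrist_force: [-0.1, 0.7, 0.9]
opening: 0.397
```

```bash
python3 - <<'E'
from h import *
mv(0,-295,160,0)
E
```

```text
t 9.05 dock [   4.2 -300.6] z 160.9 F [-0.1  0.7  0.9] op 0.4
shift cm [ 0.67 -0.19  0.09] rot [0.003 0.003 0.372]
```

Call:
apply_moves([
  [[0.6,-0.3,0,0,0,0.372,0.4],[0.6,-0.3,0,0,0,0.372,0.4],[0.6,-0.3,0,0,0,0.372,0.4],[0.6,-0.3,0,0,0,0.372,0.4]],
])

```text
time_s: 9.45
eef_pos: [0.4862, -0.1885, 0.1601]
eef_rot: [0.0, 0.828, 0.56, 0.0]
wrist_force: [-0.7, 0.2, 0.7]
opening: 0.404
```

```bash
python3 - <<'E'
from h import *
mv(0,-295,87,0)
E
```

```text
t 9.45 dock [  -3.9 -291.8] z 160.1 F [-0.7  0.2  0.7] op 0.4
shift cm [-0.32  0.39  7.31] rot [0.001 0.    0.009]
```

Call:
apply_moves([
  [[0,0.4,4,0,0,0.009,0.4],[0,0.4,7.5,0,0,0.009,0.4],[0,0.4,7.5,0,0,0.009,0.4],[0,0.4,7.5,0,0,0.009,0.4]],
])

```text
time_s: 9.85
eef_pos: [0.4893, -0.189, 0.0852]
eef_rot: [-0.001, 0.83, 0.557, -0.0]
wrist_force: [0.4, 0.1, 0.2]
opening: 0.398
```

```bash
python3 - <<'E'
from h import *
mv(0,-129,85,0)
im=camera("side")
cv2.imwrite("pics/c6.png",cv2.resize(im[160:310,180:340],None,fx=4,fy=4,interpolation=cv2.INTER_CUBIC)[:,:,::-1])
E
```

```text
t 9.85 dock [  -0.8 -291.1] z 85.2 F [0.4 0.1 0.2] op 0.4
shift cm [16.21  0.13  0.02] rot [-0.001 -0.     0.003]
```

View pics/c6.png

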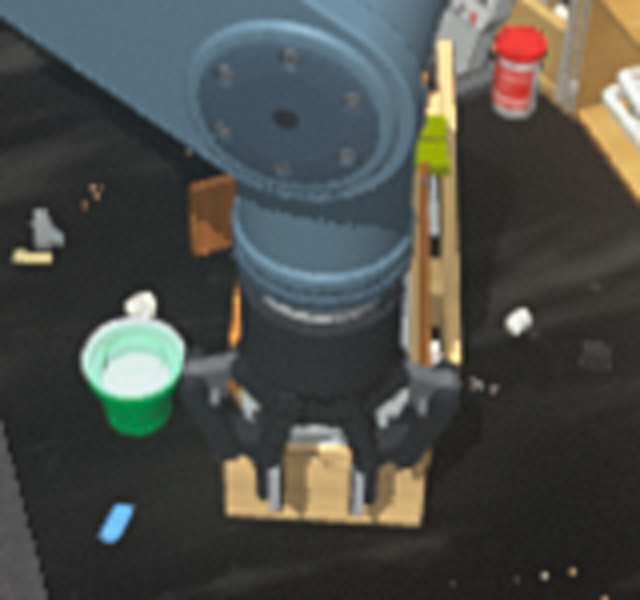

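Fingers are centred off the deck end (tips at (270,505),(358,505); end face 225–425), clear of the cup. Push.

Call:
apply_moves([
  [[1.5,0.1,0,0,0,0,0.4],[2.5,0.1,0,0,0,0,0.4],[3.5,0.1,0,0,0,0,0.4],[4.5,0.1,0,0,0,0,0.4],[5.5,0.1,0,0,0,0,0.4],[6.5,0.1,0,0,0,0,0.4],[7.5,0.1,0,0,0,0,0.4],[7.5,0.1,0,0,0,0,0.4]],
])

```text
time_s: 10.7
eef_pos: [0.5188, -0.1177, 0.0847]
eef_rot: [-0.001, 0.83, 0.558, 0.0]
wrist_force: [0.1, -0.3, -0.3]
opening: 0.398
```

```bash
cat > pl.py <<'E'
from h import *
mv(0,-129,85,0)
im=camera("top");white=cv2.inRange(hsv(im),(0,0,185),(179,45,255)); white[:130]=0;white[245:]=0;white[:,:215]=0;white[:,390:]=0
_,lab,st,cc=cv2.connectedComponentsWithStats(white); k=1+st[1:,4].argmax()
p=ray("top",np.argwhere(lab==k)[:,::-1],.076)[:,:2]*1000-O; print("plate px",st[k],"dock range",np.percentile(np.c_[p@EX,p@EY],[.5,99.5],axis=0).round(1).tolist(), cv2.minAreaRect(np.float32(p)))
cv2.imwrite("pics/last.png",cv2.resize(np.hstack([im[115:265,190:350],camera("side")[140:290,170:330]]),None,fx=2.4,fy=2.4,interpolation=cv2.INTER_CUBIC)[:,:,::-1])
E
python3 pl.py
```

```text
t 10.7 dock [  -0.7 -213.9] z 84.7 F [ 0.1 -0.3 -0.3] op 0.4
shift cm [ 8.49  0.1  -0.01] rot [-0.001 -0.001  0.003]
plate px [ 261  158   92   67 3321] dock range [[-47.0, -194.3], [42.3, -2.8]] ((-39.505008697509766, -90.60975646972656), (197.79611206054688, 93.6633071899414), 66.17953491210938)
```

Call:
apply_moves([
  [[1,0.1,0,0,0,0,0.4],[2,0.1,0,0,0,0,0.4],[3,0.1,0,0,0,0,0.4],[4,0.1,0,0,0,0,0.4],[5,0.1,0,0,0,0,0.4],[6,0.1,0,0,0,0,0.4],[7,0.1,0,0,0,0,0.4],[7,0.1,0,0,0,0,0.4]],
])

```text
time_s: 11.6
eef_pos: [0.5468, -0.0537, 0.0853]
eef_rot: [-0.0, 0.83, 0.558, 0.0]
wrist_force: [0.4, -0.4, -0.0]
opening: 0.4
```

Call:
apply_moves([
  [[0.3,0,0,0,0,0,0.4],[0.6,0,0,0,0,0,0.4]],
])

```text
time_s: 11.8
eef_pos: [0.5485, -0.0499, 0.0853]
eef_rot: [0.0, 0.83, 0.557, -0.0]
wrist_force: [-1.1, -2.8, -0.1]
opening: 0.399
```

```bash
python3 pl.py
```

```text
t 11.8 dock [   0.9 -139.9] z 85.3 F [-1.1 -2.8 -0.1] op 0.4
shift cm [ 1.09 -0.09  0.03] rot [0.    0.001 0.002]
plate px [ 232  146   78   62 2887] dock range [[-66.1, -99.4], [43.1, 69.5]] ((-17.00076675415039, -10.439201354980469), (172.952392578125, 111.19476318359375), 67.89918518066406)
```

View pics/last.png

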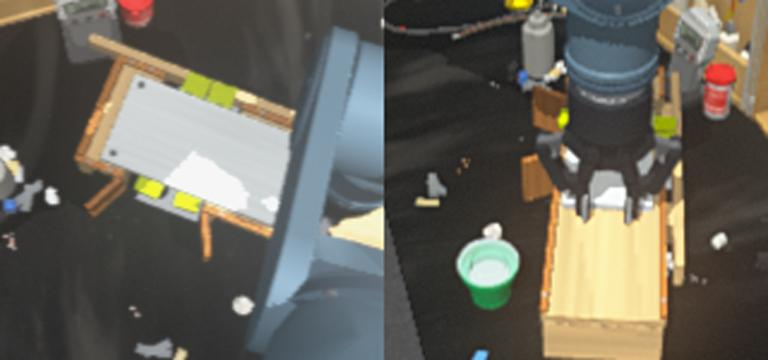

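The plate bridges the bay level, with its leading edge close to the end stop (top view ~(110,110)). Small nudges follow.

Call:
apply_moves([
  [[0.3,0,0,0,0,0,0.4],[0.6,0,0,0,0,0,0.4]],
])

```text
time_s: 12.1
eef_pos: [0.5508, -0.0445, 0.0853]
eef_rot: [0.0, 0.831, 0.557, -0.0]
wrist_force: [-0.9, -2.2, 0.3]
opening: 0.399
```

Call:
apply_moves([
  [[0.2,0,0,0,0,0,0.4],[0.4,0,0,0,0,0,0.4]],
])

```text
time_s: 12.3
eef_pos: [0.5524, -0.0405, 0.0853]
eef_rot: [0.0, 0.83, 0.557, -0.0]
wrist_force: [-1.0, -2.5, 0.9]
opening: 0.398
```

Call:
apply_moves([
  [[0.1,0,0,0,0,0,0.4],[0.3,0,0,0,0,0,0.4]],
])

```text
time_s: 12.5
eef_pos: [0.5535, -0.0378, 0.0853]
eef_rot: [0.0, 0.83, 0.557, -0.0]
wrist_force: [-0.4, -2.5, 0.2]
opening: 0.397
```

Call:
apply_moves([
  [[0.1,0,0,0,0,0,0.4],[0.25,0,0,0,0,0,0.4]],
])

```text
time_s: 12.7
eef_pos: [0.5541, -0.0362, 0.0853]
eef_rot: [0.0, 0.83, 0.557, -0.001]
wrist_force: [-3.7, -9.7, 3.1]
opening: 0.405
```

Call:
apply_moves([
  [[0.1,0,0,0,0,0,0.4],[0.25,0,0,0,0,0,0.4]],
])

```text
time_s: 12.9
eef_pos: [0.5543, -0.036, 0.0853]
eef_rot: [0.001, 0.83, 0.558, -0.003]
wrist_force: [-9.7, -20.1, 4.9]
opening: 0.402
```

Contact with the stop (motion ended, force rose to 22 N). Back off and rise, then look.

Call:
apply_moves([
  [[-1,0,0,0,0,0,0.4],[-3,0,0,0,0,0,0.4],[-5,0,-3,0,0,0,0.4],[-9,0,-6,0,0,0,0.4],[-13,0,-10,0,0,0,0.4],[-17,0,-12,0,0,0,0.4],[-22,0,-12,0,0,0,0.4],[-22,0,-12,0,0,0,0.4]],
])

```text
time_s: 13.7
eef_pos: [0.4709, -0.2416, 0.2067]
eef_rot: [0.002, 0.832, 0.555, 0.0]
wrist_force: [0.3, 0.1, -0.6]
opening: 0.4
```

```bash
python3 pl.py; python3 - <<'E'
from h import *
im=camera("top");h=hsv(im)
print("cup",rect("top",cv2.inRange(h,(60,50,80),(90,255,255)),.049,(300,350,230,275))[1:2],"bottle",rect("top",cv2.inRange(h,(0,0,190),(179,40,255)),.1,(170,205,170,205))[3])
E
```

```text
t 13.7 dock [   2.2 -346.8] z 206.7 F [ 0.3  0.1 -0.6] op 0.4
shift cm [21.8  -0.34 12.13] rot [ 0.003  0.002 -0.004]
plate px [ 227  143   94   68 3286] dock range [[-44.4, -113.6], [42.9, 83.4]] ((-6.731685638427734, -13.714675903320312), (201.02517700195312, 90.19230651855469), 67.31686401367188)
cup (((426.6045227050781, -49.07596969604492), (53.295692443847656, 53.120880126953125), 71.02460479736328),) bottle [0.57268715 0.26304166]
```

View pics/last.png

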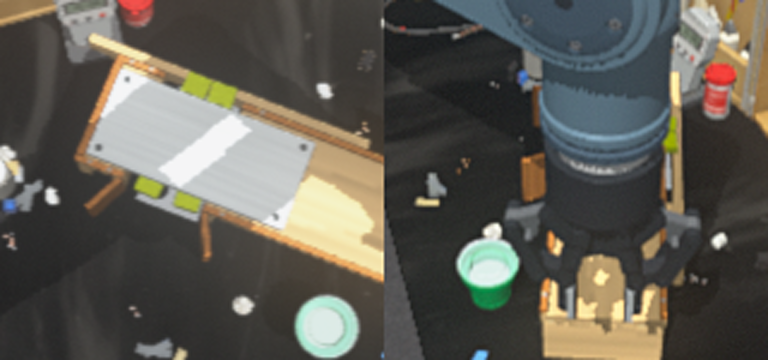

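```bash
python3 -c "
from bench import *
print(hand_in())"
```

```text
the job is handed in; nothing more can be done
None
```

I put the stand in the bay and slid the cover plate across it to the end stop. I then handed the job in at about 14 s of robot time; no verdict is reported.

**Stand:** I gripped it across its width, carried it centred into the mouth, and pushed it with two fingers. It stopped moving and the force rose to about 15 N, which I take as contact with the back rail. The pictures show it flat (58 mm top height at two corners), straight to about 1.5°, and about 1 mm off the middle line.

**Plate:** I pushed its outer end along the deck until it stopped against the end stop at about 22 N. The last picture gives its outline as 201 x 90 mm at deck height, so it is flat. Its centre is 1 mm from the decks' middle line, and its y reads about −15 mm, against −18 mm for home.

**Cup and bottle:** both measure within 1 mm of where they started, and the arm is clear of everything.

**One check disagreed:** in my camera-based dock frame the stand's centre reads x about +6 to +8 mm, where about 0 is expected and +6 is the limit. The rail physically stops the stand near 0, so I put this down to a few millimetres of error in my dock origin along x. I did not resolve it further before handing in.

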